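# Set the strap press to the brass gauge with the fine knob

## Robot

A 6-joint arm with a two-finger parallel gripper is mounted at the origin on the work surface. World frame = base frame: x ahead of the robot, y to its left, z up, the work surface at z = 0. Lengths are in m, angles in rad, forces in N, time in s.
With the tool pointing down it reaches from about 0.35 to 0.975 m from the base axis. Payload 4.9 kg.
Tool frame: the origin (TCP) lies on the centre line of the jaws, within the pads' length; the fingertips stand 8 mm ahead of it and the grasp point (between the pads) lies 11 mm behind it; z points along the fingers, y is the direction in which the jaws open and shut (so a half turn about z gives the same grasp; the last joint's range is limited). The gripper opens to 85 mm and grips with 20 to 120 N. Pads are 22 mm wide; open, the fingers measure 114 mm over their backs; the gripper's body (76 mm by 85 mm) begins 54 mm behind the grasp point. The pads swing forward as they close: fully open they stand 13 mm farther back than shut.
Start: joints at [-0.119, 0.053, 1.613, -0, 1.476, -0.119], TCP at [0.625, 0, 0.239] pointing down, gripper open.
Joint ranges: [-3.01, 3.01], [-1.01, 2.22], [0.06, 2.58], [-1.02, 4.17], [0.09, 2.62], [-3.14, 3.14]. Speed limits (rad/s): [2.57, 2.57, 3.14, 3.14, 3.14, 3.14].

## Interface

Orientations are given as a unit quaternion [w, x, y, z].
In Python, from plant import manip gives the robot as it stands.
- The arm moves only by the tool step_arm, never from a script. Its argument "deltas" is a list of rows, each a list of 7 numbers: the shift along the tool's x, y, z in m, then the turn, a rotation vector about the tool's x, y, z in rad, then the gripper command: -1 is fully open, 1 is shut, values between are in proportion. In form: [[dx, dy, dz, ax, ay, az, hand], ...]. A call has 1 to 20 rows; each row is the pose to reach, as a shift and turn from the pose commanded when the call began, along the tool's axes at that moment; what a row does not reach only later rows make up. A row lasts 1/10 s, in which the tool goes at most 50 mm and 8.59 degrees, less where a joint would pass 70% of its speed; a pose out of reach is approached as far as the arm can. A call with a gripper value outside its range is refused whole. The fingers move at their own pace and stop on an object; the grip force is fixed at half the most. Time passes only in rows, so rows that repeat a pose let the fingers close. It gives the time, the measured TCP pose, the force and the opening at its end, in the units of the state.
- manip.state(): the state, without advancing time (a new reading comes with each control period).
- manip.grab_frame(name): name is "scene" or "side" or "wrist"; returns the picture (400x640x3 uint8, red, green, blue); there is no depth.
- manip.get_calibration(name): a dict with "fov_y" (degrees; the focal length in pixels is half the picture's height over the tangent of half this angle, whatever the lens; pixels are square), "cx", "cy" (the principal point, pixels), "R" (3x3) and "t" (3): a world point X has camera coordinates R X + t. Camera axes: x right, y down, z forward; pixel columns grow to the right and rows downward; lengths in m; the calibration is good to about 2 mm. A picture is of the moment at which its call begins: read the wrist's pose just before it. get_calibration takes no time and is no camera call; for the wrist camera it gives the pose at the moment of the call.
- manip.job_done(): hands the job in, once; it reports no verdict.
The state is a dict: "time": time; "joint_pos": joint angles; "joint_vel": joint speeds; "joint_efforts": joint torques, N m; "tool_pos": TCP position; "tool_rot": TCP orientation; "contact_force": force on the tool from outside, world axes, zero at the start; "ft_torque": the same for the moment, N m; "gripper_width": opening from 0.0 (shut) to 1.0 (fully open).
Only numpy, scipy, OpenCV 4.12 (cv2) and the standard library are available. Lean on these libraries where they do the work, as an engineer would, in place of code of your own. Each camera call takes 0.05 s, during which the arm holds its last target.

## Task

Slide the brass gauge, tip first, along the channel of the strap press until it is fully home against the end stop under the red shoe. Then turn only the small inner knob clockwise until you feel the shoe nip the gauge, stop there without forcing it, and let go, leaving the gauge nipped. The large outer ring is already set and must not be turned, and nothing else on the bench should be disturbed.

Things in the scene. Friction and masses are not known exactly. Their poses are not given: they have to be found in the camera images.
- press: Grey bench press, fixed. Origin on the vertical axis of its knobs and shoe, at bench level; z up; +x points from the channel's open mouth to the column at the back. Base plate x -150..90, y -50..50, top z 20 mm. Its head overhangs from x -30 backwards, 70 mm wide, underside z 80, top z 125 mm; in front of the head nothing is above the channel.
- channel_mouth (a point): Middle of the channel's floor at its open front end (press x -150, y 0, z 20 mm). The channel runs straight along the press's x to the end stop, 29 mm wide between steel fences 8 mm high, open at the top.
- end_stop (a point): Foot of the steel end stop that closes the channel (press x +30, y 0, z 20 mm). Home means that the tip of the gauge touches it.
- brass_gauge: Brass bar gauge, loose, about 0.3 kg: 160 x 24 x 12 mm (x, y, z), with an upright brass grip tab on top: 24 mm along x, 12 mm across y, from z 12 to 44 mm, centred at x -65. Origin: centre of the bar's underside; the tip is the +x end (x +80), with a dark dot. Fully home, its axes line up with the press's and its origin is at press x -50, y 0, z 20; the tab then stands 85 mm in front of the head.
- fine_top (a point): Centre of the top of the small inner knob, bright metal with a red line: upright cylinder 26 mm in diameter, standing 33 mm proud of the flat top of the outer ring. It is on the press's vertical axis, 178 mm above the bench.
- fine (a joint): Turn of the inner knob (rad), 0 at the start, growing clockwise seen from above. Clockwise lowers spindle and shoe by 10 mm per rad; it stays where it is left. Steady friction about 0.27 N m while it turns (a hand at rest feels less) until the shoe meets the brass gauge, after 0.5 to 1.25 rad, depending on the shoe's unknown setting.
- ring (a joint): Turn of the large outer ring (rad, clockwise from above), at any angle at the start; it turns very easily (0.02 N m) when touched. Leave as it is.
- ring_mark (a point): White line on top of the black outer ring, 26 mm from the axis. The ring is 58 mm in diameter, from 127 to 145 mm above the bench, coaxial with the inner knob.
- spindle: Spindle driven by the inner knob, origin on the axis, 75 mm above the bench at first. It carries the red shoe (22 mm) on a preloaded spring. Meeting the gauge, the shoe adds about 0.1 N m to the knob's turning moment within a few hundredths of a rad (10 N nip), then 0.05 N m (5 N) per further 0.1 rad. Stop within about 0.15 rad of first contact; 0.25 rad past it is forcing.
- grey_gauge: The other gauge, dark steel, same form as the brass one but the bar only 8 mm thick (tab from z 8 to 40). Not wanted: leave it.
- spool: Orange spool, 40 mm in diameter, 50 mm high; origin at the centre of its underside. Leave alone.
- dye: Amber bottle, 44 mm in diameter, 85 mm high; origin at the centre of its underside. Leave alone.
- wax_tin: Low yellow tin, 64 mm in diameter, 28 mm high; origin at the centre of its underside. Leave alone.
- wood_block: Dark wooden block 85 x 50 x 30 mm; origin at the centre of its underside. Leave alone.
- awl: Awl with a light wooden handle, 160 mm long, lying along its x. Leave alone.
- weight: Steel cylinder 52 mm in diameter, 40 mm high, 0.5 kg; origin at the centre of its underside. Leave alone.

How it is judged:
By the outcome, as a careful person would: the job done as asked, in the order asked, and still so for the second after the job is handed in, with the robot touching nothing.
It also fails if it takes over 72 s, if anything falls off the work surface, if the arm or the gripper's body presses on something with over 40 N, if the wrist force passes 120 N, or if a joint passes its speed limit or range.

## Working session

There is one attempt and no reset: what is moved stays moved. The work goes in short steps, Python scripts to look and compute and a tool call to move; the robot and the scene stay as the last step left them, time stands still between calls to the robot, and variables do not carry over. Pictures are saved under pics/ and viewed, and the job is handed in when it is done.

Besides the shell and the picture viewer there is one more tool, called after "Call:" as name(argument=value, ...) on one line, values as JSON. step_arm: Moves the arm, as the interface text tells. Its arguments: {"type":"object","properties":{"deltas":{"type":"array"}},"required":["deltas"]}

```bash
mkdir -p pics; ls; python3 - <<'E'
from plant import manip
import cv2
print(manip.state())
for n in("scene","side","wrist"):
    c=manip.get_calibration(n);print(n,c)
    f=manip.grab_frame(n);cv2.imwrite(f"pics/{n}0.png",f[:,:,::-1])
E
```

```text
pics
{'time': 0.0, 'joint_pos': array([-1.19019020e-01,  5.33580472e-02,  1.61431745e+00, -4.45155295e-05,
        1.47599357e+00, -1.18985165e-01]), 'joint_vel': array([ 7.65492177e-04, -1.84001046e-03,  1.66427999e-04, -4.07300440e-05,
       -1.52401292e-03, -2.40532386e-04]), 'joint_efforts': array([ 2.70554956e-04, -3.93670499e+01, -3.70175600e+01, -1.62778279e-04,
        6.93513779e-03, -6.06393527e-06]), 'tool_pos': array([6.24383692e-01, 5.01120515e-05, 2.38048259e-01]), 'tool_rot': array([-8.02391901e-04,  7.07116863e-01,  7.07095936e-01, -6.59190741e-04]), 'contact_force': array([-0.37826836, -0.66479803, -0.40856543]), 'ft_torque': array([ 0.03324025, -0.00946609,  0.01463211]), 'gripper_width': 1.001109833704705}
scene {'fov_y': 56.090176006825004, 'cx': 312.71020737953177, 'cy': 205.21699356595195, 'R': array([[-0.38473186,  0.92284772, -0.01826169],
       [ 0.54326793,  0.21040305, -0.81276719],
       [-0.74621803, -0.32261842, -0.58230233]]), 't': array([ 0.22477873, -0.15601972,  1.75039407])}
side {'fov_y': 42.79604500940064, 'cx': 329.53321668421546, 'cy': 198.13428866070308, 'R': array([[ 0.96648718, -0.25650245, -0.01044108],
       [-0.20298944, -0.73868938, -0.64275446],
       [ 0.15715538,  0.62333337, -0.76600111]]), 't': array([-0.50456467,  0.1570726 ,  1.74001951])}
wrist {'fov_y': 61.07299868203491, 'cx': 319.9613746685404, 'cy': 194.75685966491648, 'R': array([[ 9.99998022e-01,  7.48087325e-04, -1.84308794e-03],
       [ 1.28791029e-03, -9.49644099e-01,  3.13327985e-01],
       [-1.51588090e-03, -3.13329739e-01, -9.49643184e-01]]), 't': array([-0.62331425, -0.04418792,  0.38111922])}
```

View pics/scene0.png

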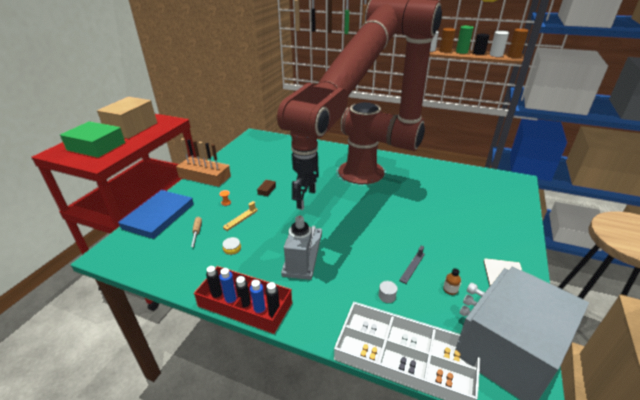

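View pics/side0.png

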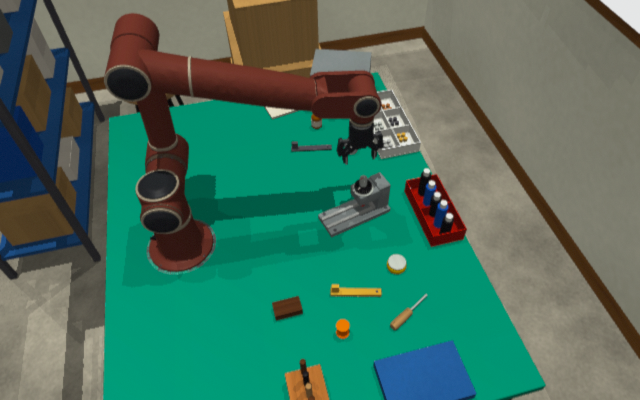

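View pics/wrist0.png

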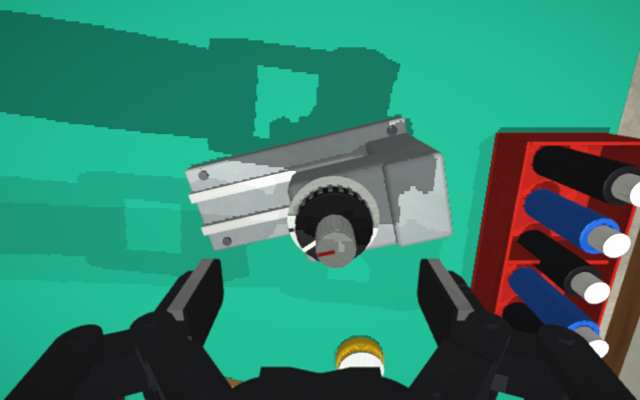

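The press is in the middle, with its mouth toward −x in the wrist view. The brass gauge is at side pixels (331–381, 291), with its tab at the left (low-x) end. The grey gauge is far off.

```bash
cat > h.py <<'E'
import numpy as np, cv2
from plant import manip
def K(c,h=400):
    f=h/2/np.tan(np.radians(c['fov_y'])/2); return f,c['cx'],c['cy']
def ray(c,uv,z):
    f,cx,cy=K(c);R=np.array(c['R']);t=np.array(c['t'])
    d=R.T@np.array([(uv[0]-cx)/f,(uv[1]-cy)/f,1.]);o=-R.T@t
    return o+d*(z-o[2])/d[2]
def proj(c,X):
    f,cx,cy=K(c);p=np.array(c['R'])@np.array(X)+np.array(c['t'])
    return np.array([cx+f*p[0]/p[2],cy+f*p[1]/p[2]])
def snap(n,name,crop=None,s=1):
    c=manip.get_calibration(n);f=manip.grab_frame(n)
    import pickle;pickle.dump((c,f),open(f'pics/{name}.pkl','wb'))
    g=f[:,:,::-1]
    cv2.imwrite(f'pics/{name}.png',g); return c,f
E
python3 - <<'E'
from h import *
c=manip.get_calibration('side');w=manip.get_calibration('wrist')
for nm,uv,z in [('tab',(335,287),.044),('left',(331,292),.006),('tip',(381,292),.012),('awlL',(392,326),.01),('awlR',(427,295),.01),('tin',(397,262),.028),('spool',(343,325),.05),('block',(287,308),.03),('press mouth a',(319,212),.02),('mouth b',(333,234),.02),('knob',(363,182),.178)]: print(nm,ray(c,uv,z).round(3))
for nm,uv,z in [('knob',(334,242),.178),('mouthTL',(187,169),.02),('mouthBL',(207,248),.02),('ring',(334,228),.145),('TRplate',(403,116),.02)]: print('w',nm,ray(w,uv,z).round(4))
im=cv2.imread('pics/side0.png');cv2.imwrite('pics/side0c.png',cv2.resize(im[230:350,260:440],None,fx=4,fy=4,interpolation=2))
E
```

```text
tab [ 0.454 -0.322  0.044]
left [ 0.443 -0.315  0.006]
tip [ 0.594 -0.359  0.012]
awlL [ 0.589 -0.476  0.01 ]
awlR [ 0.729 -0.406  0.01 ]
tin [ 0.675 -0.277  0.028]
spool [ 0.443 -0.453  0.05 ]
block [ 0.297 -0.346  0.03 ]
press mouth a [ 0.483 -0.004  0.02 ]
mouth b [ 0.506 -0.109  0.02 ]
knob [ 0.626 -0.043  0.178]
w knob [ 0.6327 -0.0189  0.178 ]
w mouthTL [ 0.4805 -0.0102  0.02  ]
w mouthBL [ 0.4922 -0.1045  0.02  ]
w ring [ 0.6341 -0.0237  0.145 ]
w TRplate [0.7084 0.0458 0.02  ]
```

View pics/side0c.png

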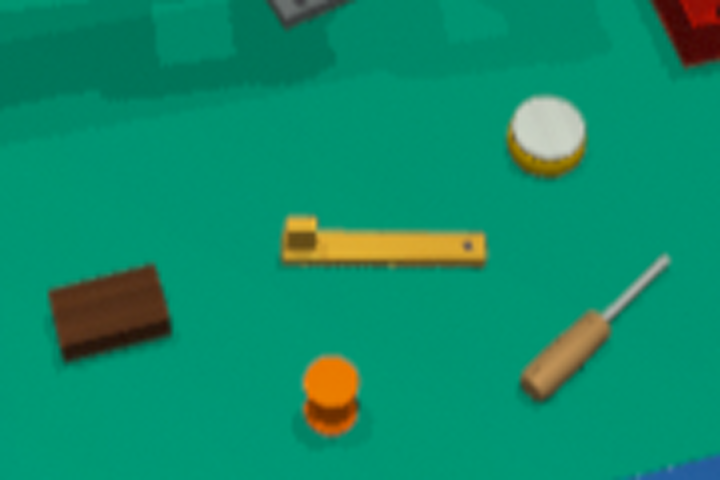

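Call:
step_arm(deltas=[[-0.03,-0.01,0,0,0,-0.12,-1],[-0.065,-0.025,0,0,0,-0.26,-1],[-0.1,-0.035,0,0,0,-0.4,-1],[-0.14,-0.05,0,0,0,-0.54,-1],[-0.18,-0.065,0,0,0,-0.68,-1],[-0.22,-0.08,0,0,0,-0.82,-1],[-0.26,-0.095,0,0,0,-0.96,-1],[-0.29,-0.105,0,0,0,-1.1,-1],[-0.315,-0.115,0,0,0,-1.22,-1],[-0.33,-0.12,0,0,0,-1.29,-1],[-0.33,-0.12,0,0,0,-1.29,-1],[-0.33,-0.12,0,0,0,-1.29,-1]])

```text
time: 1.35
tool_pos: [0.5049, -0.3296, 0.2389]
tool_rot: [-0.0, 0.141, 0.99, 0.0]
contact_force: [0.1, -0.8, 0.5]
gripper_width: 0.999
```

```bash
python3 - <<'E'
from h import *
snap('wrist','w1');s=manip.state();print(s['tool_pos'],s['tool_rot'],s['joint_pos'].round(2))
im=cv2.imread('pics/wrist0.png');cv2.imwrite('pics/w0c.png',cv2.resize(im[100:290,170:470],None,fx=2.6,fy=2.6,interpolation=2))
E
```

```text
[ 0.50512945 -0.32922895  0.23899856] [-1.84587436e-04  1.40362668e-01  9.90100069e-01  3.74444507e-04] [-0.7   0.    1.67  0.    1.48 -1.99]
```

View pics/w1.png

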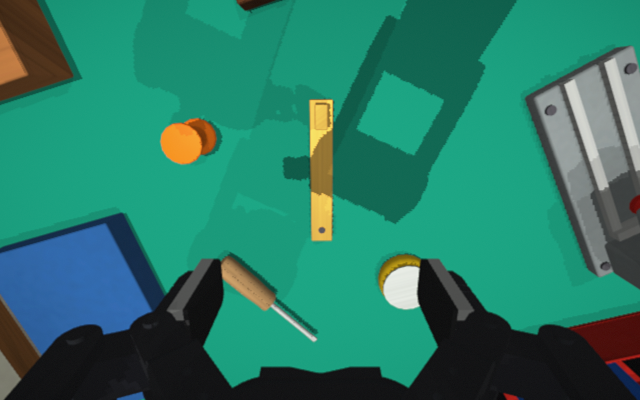

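View pics/w0c.png

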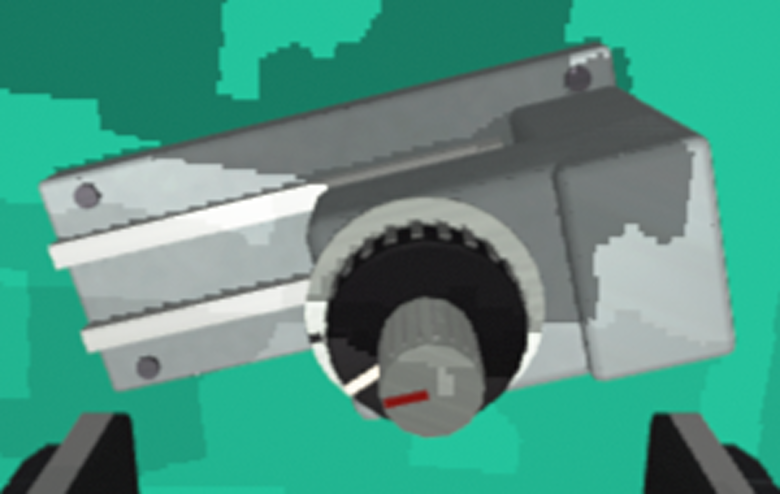

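w1 shows the gauge vertical: bar corners are (310,100), (333,100), (332,240) and (311,240), the dot is at (322,230), and the tab is near (322,116). In the first wrist frame the knob top is at about (336,249) and the plate corners are at (185,170), (215,249) and (403,117).

```bash
python3 - <<'E'
from h import *
import pickle
c,f=pickle.load(open('pics/w1.pkl','rb'))
im=f[:,:,::-1]
cv2.imwrite('pics/w1a.png',cv2.resize(im[85:255,280:365],None,fx=3.4,fy=3.4,interpolation=2))
cv2.imwrite('pics/w1b.png',cv2.resize(im[30:290,515:640],None,fx=2.2,fy=2.2,interpolation=2))
hsv=cv2.cvtColor(np.ascontiguousarray(im),cv2.COLOR_BGR2HSV)
m=cv2.inRange(hsv,(12,90,60),(32,255,255));m[:,:280]=0;m[:,365:]=0;m[:95]=0;m[245:]=0
n,l,st,ce=cv2.connectedComponentsWithStats(m);i=1+np.argmax(st[1:,4]);print(st[i],ce[i])
pts=np.argwhere(l==i)[:,::-1].astype(np.float32)
r=cv2.minAreaRect(pts);b=cv2.boxPoints(r);print(r,b)
P=[ray(c,q,.012) for q in [(322,230)]+list(b)]
print(np.round(P,4)); print('tab',ray(c,(321.5,116),.044))
for q in [(310,100),(333,100),(332,240),(311,240)]: print(ray(c,q,.012).round(4))
w=[ray(c,q,.02).round(4) for q in [(527,98),(634,46),(599,275)]];print('press w1',w)
s=[p for p in [(336,249)]]
import json
E
```

```text
[ 309   99   24  142 3116] [321.04589217 167.29075738]
((320.4999694824219, 169.49998474121094), (140.99996948242188, 22.999996185302734), 90.0) [[308.99997  99.     ]
 [331.99997  99.     ]
 [331.99997 239.99997]
 [308.99997 239.99997]]
[[ 0.584  -0.3529  0.012 ]
 [ 0.4386 -0.3251  0.012 ]
 [ 0.4452 -0.3023  0.012 ]
 [ 0.5996 -0.3451  0.012 ]
 [ 0.592  -0.3712  0.012 ]]
tab [ 0.45596437 -0.31672118  0.044     ]
[ 0.4399 -0.3244  0.012 ]
[ 0.4465 -0.3015  0.012 ]
[ 0.5996 -0.3451  0.012 ]
[ 0.5927 -0.3689  0.012 ]
press w1 [array([ 0.4986, -0.1134,  0.02  ]), array([ 0.4784, -0.0099,  0.02  ]), array([ 0.7286, -0.0503,  0.02  ])]
```

View pics/w1a.png

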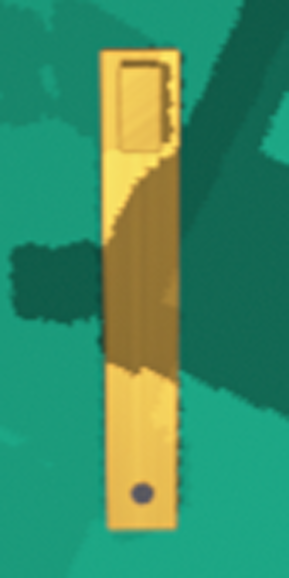

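View pics/w1b.png

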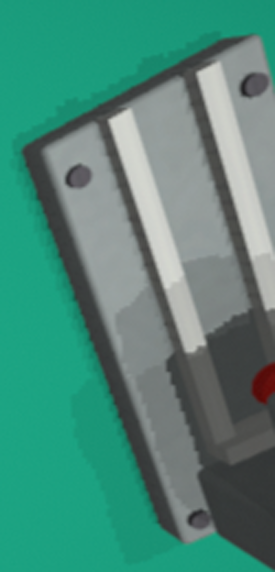

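Call:
step_arm(deltas=[[0.02,0,0.03,0,0,0,-1],[0.04,-0.001,0.07,0,0,0,-1],[0.05,-0.001,0.11,0,0,0,-1],[0.05,-0.001,0.15,0,0,0,-1],[0.05,-0.001,0.185,0,0,0,-1],[0.05,-0.001,0.205,0,0,0,-1],[0.05,-0.001,0.215,0,0,0,-1],[0.05,-0.001,0.215,0,0,0,-1]])

```text
time: 2.2
tool_pos: [0.4563, -0.3156, 0.023]
tool_rot: [-0.001, 0.14, 0.99, 0.001]
contact_force: [0.1, -0.3, -0.4]
gripper_width: 1.0
```

Call:
step_arm(deltas=[[0,0,0,0,0,0,1],[0,0,0,0,0,0,1],[0,0,0,0,0,0,1],[0,0,0,0,0,0,1],[0,0,0,0,0,0,1],[0,0,0,0,0,0,1],[0,0,0,0,0,0,1],[0,0,0,0,0,0,1],[0,0,0,0,0,0,1],[0,0,0,0,0,0,1]])

```text
time: 3.2
tool_pos: [0.4571, -0.3174, 0.0251]
tool_rot: [0.0, 0.14, 0.99, -0.0]
contact_force: [-0.8, 0.5, 5.0]
gripper_width: 0.133
```

Call:
step_arm(deltas=[[0,0,-0.01,0,0,0,1],[0,0,-0.03,0,0,0,1],[0,0,-0.06,0,0,0,1],[0,0,-0.09,0,0,0,1],[0,0,-0.11,0,0,0,1],[0,0,-0.11,0,0,0,1],[0,0,-0.11,0,0,0,1]])

```text
time: 3.9
tool_pos: [0.456, -0.3166, 0.1332]
tool_rot: [-0.001, 0.14, 0.99, 0.0]
contact_force: [0.6, -0.6, -3.5]
gripper_width: 0.131
```

```bash
python3 - <<'E'
from h import *
import pickle
from scipy.optimize import least_squares
snap('side','s2');c2,f2=snap('wrist','w2');s=manip.state();print(s['tool_pos'],s['contact_force'],s['ft_torque'],s['gripper_width'])
im=cv2.imread('pics/s2.png');cv2.imwrite('pics/s2c.png',cv2.resize(im[160:310,240:440],None,fx=4,fy=4,interpolation=2))
c1,_=pickle.load(open('pics/w1.pkl','rb'))
# w0 calibration from printout
c0=dict(fov_y=61.07299868203491,cx=319.9613746685404,cy=194.75685966491648,R=[[9.99998022e-01,7.48087325e-04,-1.84308794e-03],[1.28791029e-03,-9.49644099e-01,3.13327985e-01],[-1.51588090e-03,-3.13329739e-01,-9.49643184e-01]],t=[-0.62331425,-0.04418792,0.38111922])
F=lambda u,v:(170+u/2.6,100+v/2.6)
G=lambda u,v:(515+u/2.2,30+v/2.2)
obs=[(c0,F(40,183),(-.15,.05,.02)),(c0,F(118,390),(-.15,-.05,.02)),(c0,F(607,45),(.09,.05,.02)),(c0,F(432,388),(0,0,.178)),
(c1,G(45,148),(-.15,-.05,.02)),(c1,G(258,38),(-.15,.05,.02)),(c1,G(185,543),(.09,-.05,.02)),
(c1,G(132,110),(-.15,-.0145,.028)),(c1,G(197,72),(-.15,.0145,.028))]
def X(p,m):
    c,s=np.cos(p[2]),np.sin(p[2]);return np.array([p[0]+c*m[0]-s*m[1],p[1]+s*m[0]+c*m[1],m[2]])
r=least_squares(lambda p:np.concatenate([proj(c,X(p,m))-uv for c,uv,m in obs]),[.633,-.0215,.24],loss='soft_l1')
print(r.x,np.degrees(r.x[2]));print(r.fun.reshape(-1,2).round(1))
E
```

```text
[ 0.45533252 -0.31597118  0.13168771] [ 1.36316613 -0.24701113 -3.93745604] [ 0.0537625   0.19813164 -0.03016178] 0.12319315353218616
[ 0.63441352 -0.02366394  0.23516516] 13.47397122938957
[[-1.6 -1.5]
 [-1.2  0.2]
 [ 1.6 -1.4]
 [ 0.5 -0.4]
 [-2.1  0.5]
 [ 1.6 -2.9]
 [-0.8  1.9]
 [-1.3 -0.7]
 [-1.   0.7]]
```

View pics/w2.png

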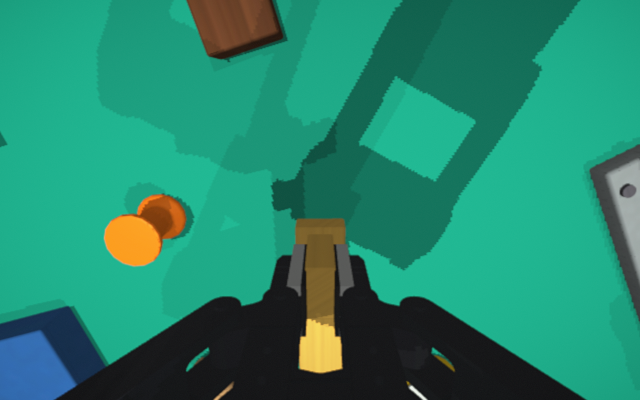

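View pics/s2c.png

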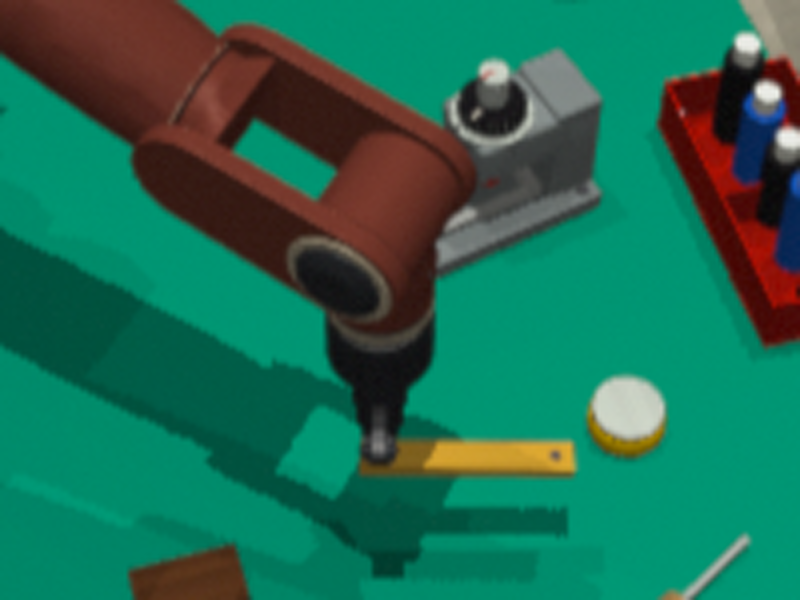

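Call:
step_arm(deltas=[[0.01,0.014,0,0,0,-0.035,1],[0.03,0.042,0,0,0,-0.11,1],[0.055,0.078,0,0,0,-0.2,1],[0.08,0.114,0,0,0,-0.295,1],[0.105,0.149,0,0,0,-0.385,1],[0.127,0.18,0,0,0,-0.465,1],[0.138,0.196,0,0,0,-0.508,1],[0.141,0.2,0,0,0,-0.518,1],[0.141,0.2,0.02,0,0,-0.518,1],[0.141,0.2,0.05,0,0,-0.518,1],[0.141,0.2,0.064,0,0,-0.518,1],[0.141,0.2,0.064,0,0,-0.518,1],[0.141,0.2,0.064,0,0,-0.518,1]])

```text
time: 5.3
tool_pos: [0.3764, -0.0862, 0.0699]
tool_rot: [-0.001, -0.118, 0.993, 0.0]
contact_force: [0.3, 0.0, -3.4]
gripper_width: 0.128
```

```bash
python3 - <<'E'
from h import *
snap('side','s3');snap('scene','c3');snap('wrist','w3');s=manip.state();print(s['tool_pos'],s['tool_rot'],s['contact_force'],s['joint_pos'].round(2))
im=cv2.imread('pics/s3.png');cv2.imwrite('pics/s3c.png',cv2.resize(im[150:270,250:410],None,fx=5,fy=5,interpolation=2))
im=cv2.imread('pics/c3.png');cv2.imwrite('pics/c3c.png',cv2.resize(im[170:290,240:400],None,fx=5,fy=5,interpolation=2))
E
```

```text
[ 0.37757143 -0.08648931  0.07152513] [ 9.56028248e-04 -1.18089686e-01  9.93002285e-01 -6.11434825e-04] [-0.51636469 -0.2881841  -2.52696491] [-0.42 -0.4   2.3  -0.    1.24 -2.23]
```

View pics/w3.png

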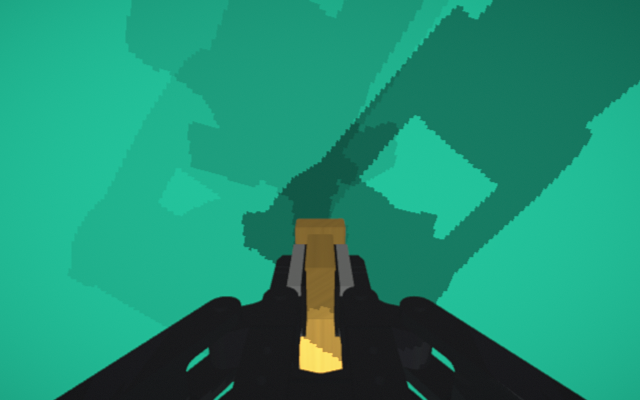

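View pics/s3c.png

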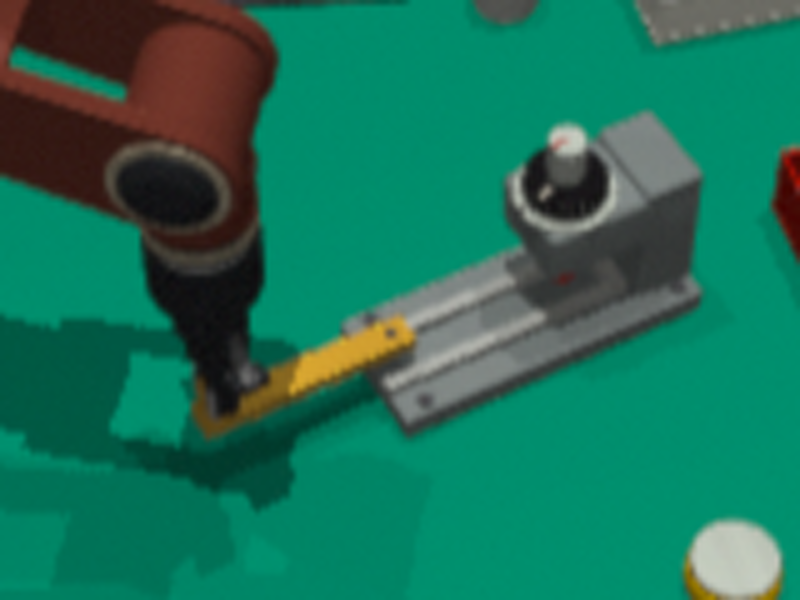

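View pics/c3c.png

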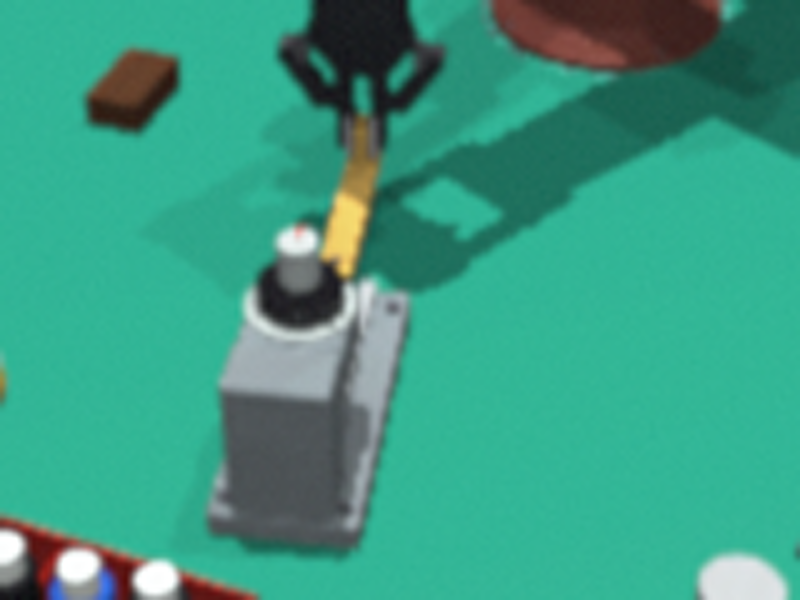

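w3 and s3 show the gauge level in the jaws with its tip over the channel mouth. I'll overlay the model on the side view to check lateral alignment.

```bash
python3 - <<'E'
from h import *
import pickle
c,f=pickle.load(open('pics/s3.pkl','rb'))
p=(.6344,-.0237,np.radians(13.6))
def X(p,m):
    cc,s=np.cos(p[2]),np.sin(p[2]);return np.array([p[0]+cc*m[0]-s*m[1],p[1]+s*m[0]+cc*m[1],m[2]])
s=5;x0,y0=250,150
im=cv2.resize(f[:,:,::-1][150:270,250:410],None,fx=s,fy=s,interpolation=2)
def L(P,Q,col):
    a=[tuple(((proj(c,q)-[x0,y0]+.5)*s-.5).round().astype(int)) for q in(P,Q)];cv2.line(im,tuple(map(int,a[0])),tuple(map(int,a[1])),col,1)
for a,b in [((-.15,-.05,.02),(-.15,.05,.02)),((-.15,-.05,.02),(.09,-.05,.02)),((-.15,-.0145,.028),(-.03,-.0145,.028)),((-.15,.0145,.028),(-.03,.0145,.028))]: L(X(p,a),X(p,b),(0,0,255))
t=np.linspace(0,2*np.pi,25)
for i in range(24): L(X(p,(.013*np.cos(t[i]),.013*np.sin(t[i]),.178)),X(p,(.013*np.cos(t[i+1]),.013*np.sin(t[i+1]),.178)),(255,0,0))
tcp=(.3770,-.0863); ph=np.radians(13.6)
g=(tcp[0]+.065*np.cos(ph),tcp[1]+.065*np.sin(ph),ph)
z=.0705-.025+.012
for a,b in [((.0,-.012,z),(.08,-.012,z)),((.0,.012,z),(.08,.012,z)),((.08,-.012,z),(.08,.012,z))]: L(X(g,a),X(g,b),(255,0,255))
cv2.imwrite('pics/s3o.png',im)
E
```

```text
(no output)
```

View pics/s3o.png

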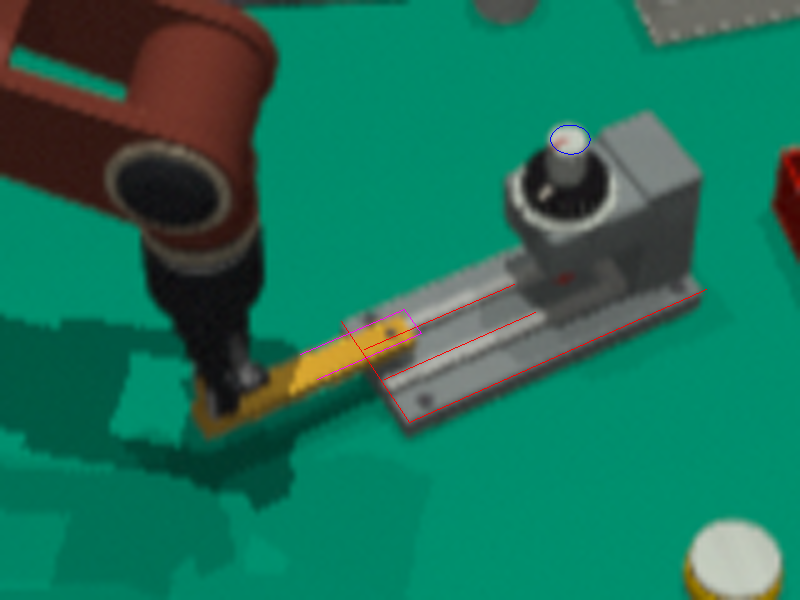

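```bash
cat > ov.py <<'E'
from h import *
import pickle
def X(p,m):
    cc,s=np.cos(p[2]),np.sin(p[2]);return np.array([p[0]+cc*m[0]-s*m[1],p[1]+s*m[0]+cc*m[1],m[2]])
def ov(pk,out,box,s,p,g,z):
    c,f=pickle.load(open(f'pics/{pk}.pkl','rb'));x0,y0,x1,y1=box
    im=cv2.resize(f[:,:,::-1][y0:y1,x0:x1],None,fx=s,fy=s,interpolation=2)
    def L(P,Q,col):
        a=[tuple(map(int,((proj(c,q)-[x0,y0]+.5)*s-.5).round())) for q in(P,Q)];cv2.line(im,a[0],a[1],col,1)
    for a,b in [((-.15,-.05,.02),(-.15,.05,.02)),((-.15,-.05,.02),(.09,-.05,.02)),((-.15,.05,.02),(.09,.05,.02)),((-.15,-.0145,.028),(-.03,-.0145,.028)),((-.15,.0145,.028),(-.03,.0145,.028)),((.09,-.05,.02),(.09,.05,.02))]: L(X(p,a),X(p,b),(0,0,255))
    t=np.linspace(0,2*np.pi,25)
    for i in range(24):
        for r,zz in((.013,.178),(.029,.145)): L(X(p,(r*np.cos(t[i]),r*np.sin(t[i]),zz)),X(p,(r*np.cos(t[i+1]),r*np.sin(t[i+1]),zz)),(255,0,0))
    if g is not None:
      for zz in(z,z+.012):
        q=[(-.08,-.012),(.08,-.012),(.08,.012),(-.08,.012)]
        for i in range(4): L(X(g,q[i]+(zz,)),X(g,q[(i+1)%4]+(zz,)),(255,0,255))
    cv2.imwrite(f'pics/{out}.png',im)
E
python3 - <<'E'
from ov import *
p=(.6344,-.0237,np.radians(13.6));ph=p[2]
g=(.3770+.065*np.cos(ph),-.0863+.065*np.sin(ph),ph)
ov('c3','c3o',(240,170,400,290),5,p,g,.0455)
ov('w3','w3o',(240,200,400,320),5,p,g,.0455)
E
```

```text
(no output)
```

View pics/c3o.png

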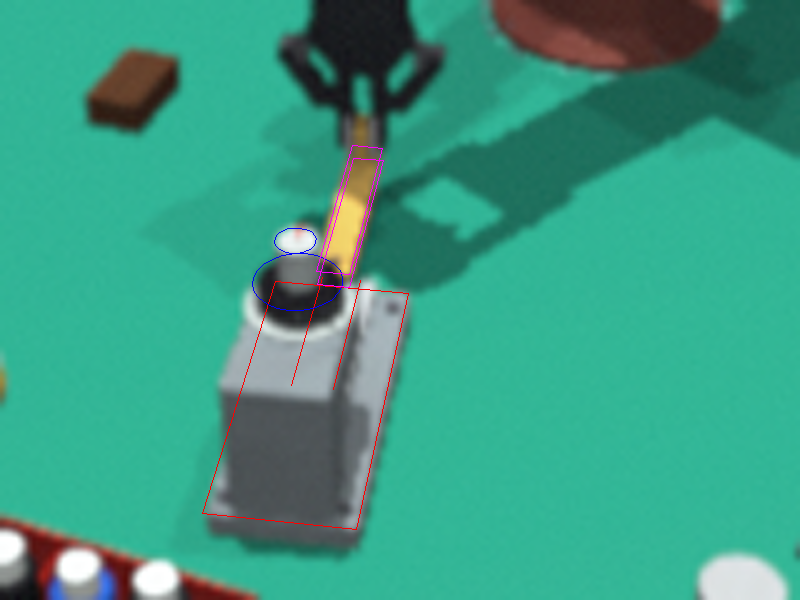

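View pics/w3o.png

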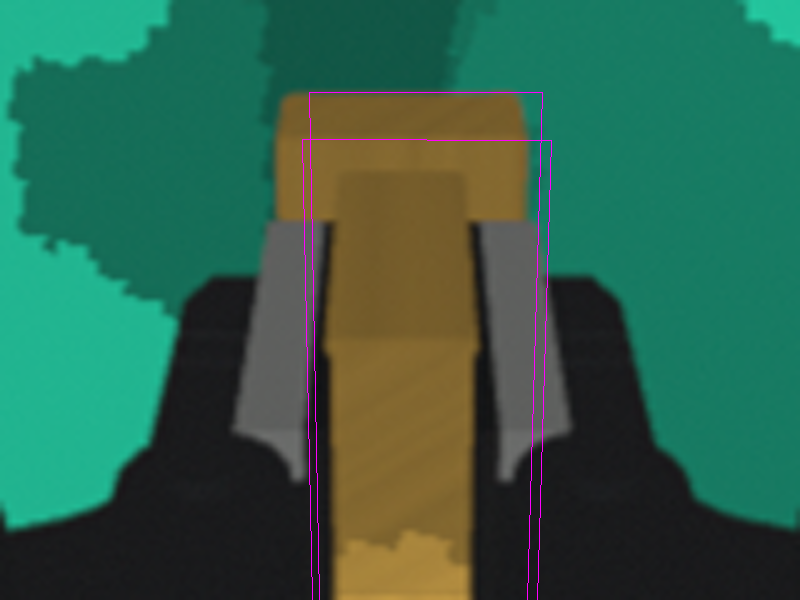

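```bash
python3 - <<'E'
from h import *
import pickle
for k,tcp,h in(('w1',(.505,-.33,.239),163.9),('w2',(.4567,-.3171,.134),163.9),('w3',(.3768,-.0860,.070),193.6)):
    c,_=pickle.load(open(f'pics/{k}.pkl','rb'));C=-np.array(c['R']).T@c['t'];a=np.radians(h)
    d=C-tcp;x=np.array([np.cos(a),np.sin(a),0]);y=np.array([-np.cos(a+np.pi/2),-np.sin(a+np.pi/2),0])
    R=np.array(c['R']);print(k,d@x,d@y,d[2],'fwd heading off',R[2]@x,R[2]@y,'right',R[0]@x,R[0]@y)
s=manip.state();print(s['tool_pos'],s['tool_rot'])
E
```

```text
w1 0.08017937133430848 -0.001817214287209253 0.1363814371753055 fwd heading off -0.311417257346901 -0.0016477215751056057 right -0.0010214414978443867 0.999998499440961
w2 0.08104023866475 -0.0017941911976534 0.1348512142078317 fwd heading off -0.3087296928533751 -0.0004089503443956382 right 0.0009231121371436459 0.9999993077864491
w3 0.08078224742358507 -0.002213837309107371 0.13765196508936017 fwd heading off -0.3121284604428007 -0.003241433088228871 right 2.462460134241605e-05 0.9999941515423483
[ 0.37757143 -0.08648931  0.07152513] [ 9.56028248e-04 -1.18089686e-01  9.93002285e-01 -6.11434825e-04]
```

```bash
python3 - <<'E'
from ov import *
p=(.6344,-.0237,np.radians(13.6));ph=p[2]
g=(.3768+.065*np.cos(ph),-.0860+.065*np.sin(ph),ph)
a=cv2.imread('pics/c3.png')[185:240,285:335];b=cv2.imread('pics/s3.png')[190:245,285:350]
ov('c3','t1',(285,185,335,240),10,p,g,.0455);ov('s3','t2',(280,190,350,245),10,p,g,.0455)
z=lambda a:cv2.resize(a,None,fx=10,fy=10,interpolation=2)
A=cv2.imread('pics/t1.png');B=cv2.imread('pics/t2.png')
cv2.imwrite('pics/cmp3.png',cv2.resize(np.hstack([z(a),A]),None,fx=.8,fy=.8));cv2.imwrite('pics/cmp3s.png',B)
E
```

```text
(no output)
```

View pics/cmp3.png

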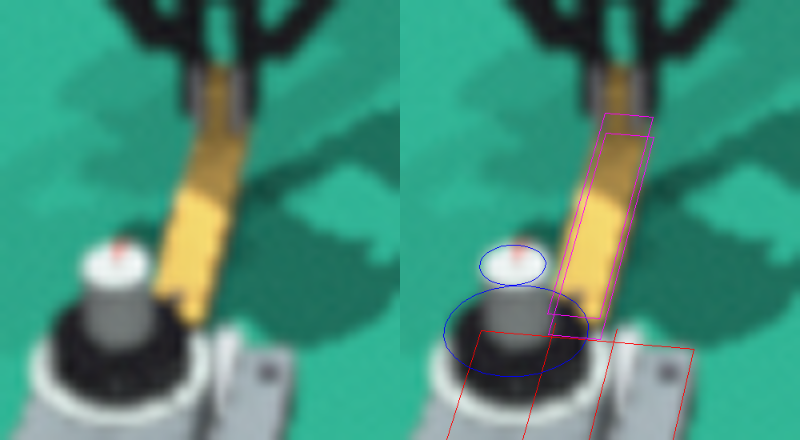

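View pics/cmp3s.png

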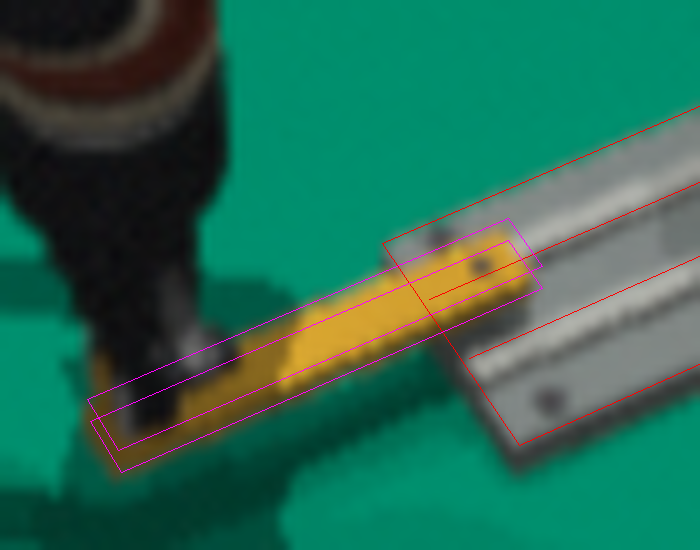

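Scene and side overlays agree to about 1–2 mm (the gauge tip is over the channel, slightly toward −y). I'll shift +1 mm and lower.

Call:
step_arm(deltas=[[0,0.001,0.006,0,0,0,1],[0,0.001,0.014,0,0,0,1],[0,0.001,0.02,0,0,0,1],[0,0.001,0.023,0,0,0,1],[0,0.001,0.023,0,0,0,1],[0,0.001,0.023,0,0,0,1]])

```text
time: 6.05
tool_pos: [0.3764, -0.0849, 0.0472]
tool_rot: [-0.0, -0.118, 0.993, 0.0]
contact_force: [0.3, -0.6, -3.1]
gripper_width: 0.127
```

```bash
python3 - <<'E'
from ov import *
snap('side','s4');s=manip.state();print(s['tool_pos'],s['contact_force'],s['ft_torque'])
p=(.6344,-.0237,np.radians(13.6))
ov('s4','s4o',(280,190,350,245),10,p,None,0)
E
```

```text
[ 0.37654687 -0.08496971  0.04746532] [ 0.03829804  0.00609391 -3.70612425] [-0.08306404  0.19920655 -0.04608991]
```

View pics/s4o.png

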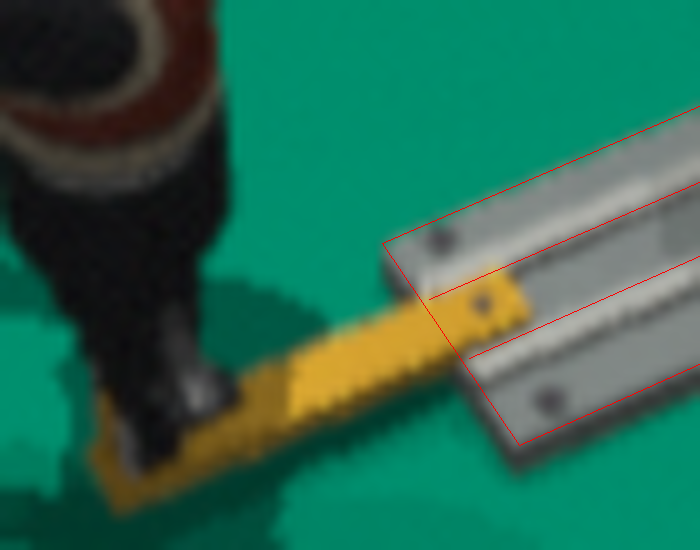

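The gauge tip sits between the fences with no contact force beyond its weight. Now the slide.

Call:
step_arm(deltas=[[-0.006,0,0,0,0,0,1],[-0.016,0,0,0,0,0,1],[-0.028,0,0,0,0,0,1],[-0.04,0,0,0,0,0,1],[-0.052,0,0,0,0,0,1],[-0.06,0,0,0,0,0,1],[-0.06,0,0,0,0,0,1]])

```text
time: 6.8
tool_pos: [0.4361, -0.0706, 0.0477]
tool_rot: [0.0, -0.119, 0.993, -0.0]
contact_force: [-1.3, -0.0, -3.6]
gripper_width: 0.129
```

```bash
python3 - <<'E'
from ov import *
snap('side','s5');s=manip.state();print(s['tool_pos'],s['contact_force'],s['ft_torque'])
ov('s5','s5o',(290,160,390,240),8,(.6344,-.0237,np.radians(13.6)),None,0)
E
```

```text
[ 0.43519757 -0.07064412  0.04737039] [-0.75173855 -0.4377645  -3.12200175] [-0.03826936  0.19328977 -0.03569319]
```

View pics/s5o.png

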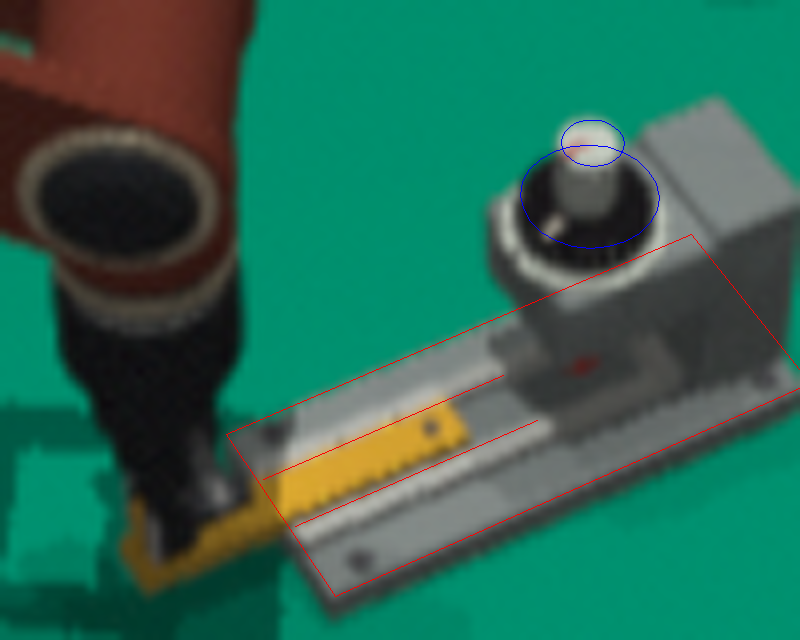

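Call:
step_arm(deltas=[[-0.008,0,0,0,0,0,1],[-0.02,0,0,0,0,0,1],[-0.034,0,0,0,0,0,1],[-0.048,0,0,0,0,0,1],[-0.062,0,0,0,0,0,1],[-0.073,0,0,0,0,0,1],[-0.079,0,0,0,0,0,1],[-0.079,0,0,0,0,0,1]])

```text
time: 7.65
tool_pos: [0.5122, -0.0521, 0.0474]
tool_rot: [0.0, -0.119, 0.993, -0.0]
contact_force: [0.3, 0.0, -3.4]
gripper_width: 0.128
```

Call:
step_arm(deltas=[[-0.002,0,0,0,0,0,1],[-0.004,0,0,0,0,0,1],[-0.004,0,0,0,0,0,1]])

```text
time: 7.95
tool_pos: [0.5153, -0.0513, 0.0473]
tool_rot: [0.0, -0.118, 0.993, 0.0]
contact_force: [-0.8, 0.7, -3.4]
gripper_width: 0.13
```

Call:
step_arm(deltas=[[-0.002,0,0,0,0,0,1],[-0.004,0,0,0,0,0,1],[-0.004,0,0,0,0,0,1]])

```text
time: 8.25
tool_pos: [0.5195, -0.0504, 0.0475]
tool_rot: [0.0, -0.118, 0.993, -0.0]
contact_force: [-0.0, -0.4, -3.1]
gripper_width: 0.129
```

Call:
step_arm(deltas=[[-0.001,0,0.001,0,0,0,1],[-0.002,0,0.0015,0,0,0,1],[-0.002,0,0.0015,0,0,0,1]])

```text
time: 8.55
tool_pos: [0.5212, -0.0498, 0.0457]
tool_rot: [-0.0, -0.118, 0.993, 0.0]
contact_force: [-1.0, 0.8, -3.7]
gripper_width: 0.125
```

Call:
step_arm(deltas=[[-0.001,0,0,0,0,0,1],[-0.002,0,0,0,0,0,1],[-0.002,0,0,0,0,0,1]])

```text
time: 8.85
tool_pos: [0.5232, -0.0494, 0.0458]
tool_rot: [-0.0, -0.118, 0.993, 0.0]
contact_force: [0.0, -0.1, -3.1]
gripper_width: 0.128
```

Call:
step_arm(deltas=[[-0.001,0,0,0,0,0,1],[-0.002,0,0,0,0,0,1],[-0.002,0,0,0,0,0,1]])

```text
time: 9.15
tool_pos: [0.5233, -0.0492, 0.0453]
tool_rot: [-0.003, -0.118, 0.993, 0.0]
contact_force: [-8.5, -1.5, 0.7]
gripper_width: 0.129
```

Contact with the end stop: 8.5 N, and the TCP stalled. Releasing.

Call:
step_arm(deltas=[[0,0,0,0,0,0,0.5],[0,0,0,0,0,0,0.2],[0,0,0,0,0,0,0],[0,0,0,0,0,0,-0.2],[0,0,0,0,0,0,-0.2],[0,0,0,0,0,0,-0.2]])

```text
time: 9.75
tool_pos: [0.5252, -0.0489, 0.0459]
tool_rot: [0.0, -0.118, 0.993, -0.0]
contact_force: [-0.3, 0.3, 1.1]
gripper_width: 0.602
```

Call:
step_arm(deltas=[[0,0,-0.01,0,0,0,-0.2],[0,0,-0.04,0,0,0,-0.2],[0,0,-0.08,0,0,0,-0.2],[0,0,-0.12,0,0,0,-0.5],[0,0,-0.16,0,0,0,-1],[0,0,-0.18,0,0,0,-1],[0,0,-0.18,0,0,0,-1],[0,0,-0.18,0,0,0,-1]])

```text
time: 10.55
tool_pos: [0.5251, -0.0489, 0.2261]
tool_rot: [0.0, -0.118, 0.993, -0.0]
contact_force: [-0.3, 0.3, 0.1]
gripper_width: 1.003
```

```bash
python3 - <<'E'
from ov import *
snap('side','s6');c,f=snap('wrist','w6');snap('scene','c6');s=manip.state();print(s['time'],s['tool_pos'],s['contact_force'],s['joint_pos'].round(2))
ov('s6','s6o',(290,160,390,240),8,(.6344,-.0237,np.radians(13.6)),(.6344-.05*.972,-.0237-.05*.2351,np.radians(13.6)),.02)
E
```

```text
10.7 [ 0.52402121 -0.04867604  0.22364672] [-0.16380998  0.70498325  0.11484627] [-0.23 -0.17  1.86  0.    1.46 -2.04]
```

View pics/s6o.png

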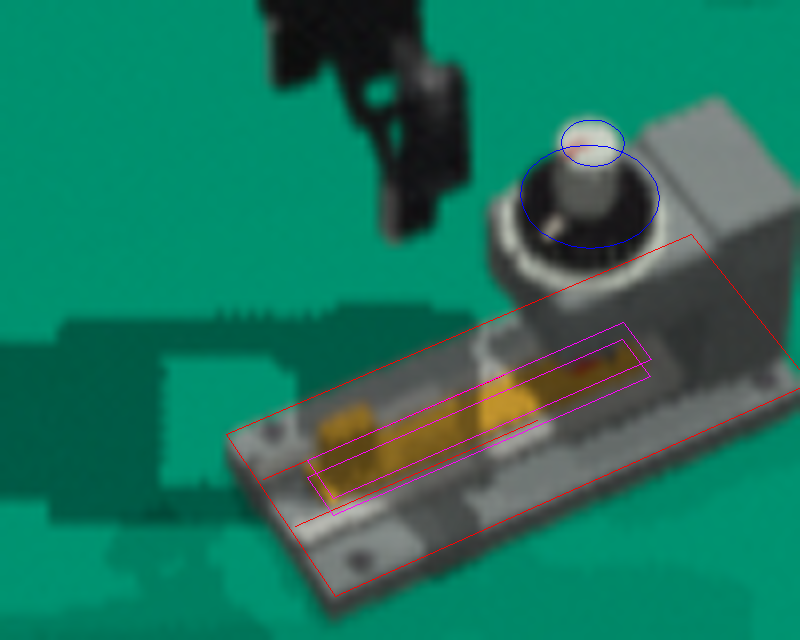

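View pics/w6.png

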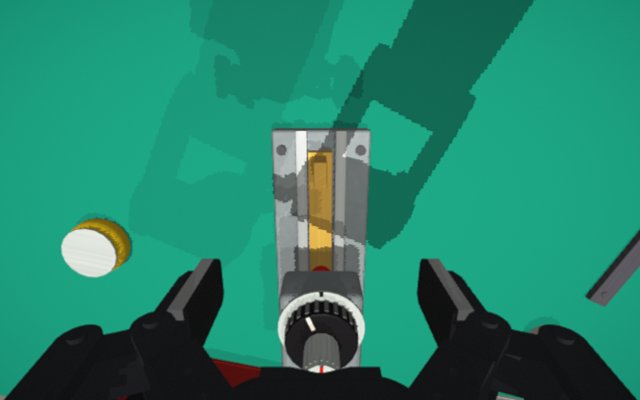

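The gauge is in its home position: the side overlay matches within about 2 mm, and the wrist view shows it centred in the channel. The knob lies on the image centreline at about (321, 350). Moving above the knob.

Call:
step_arm(deltas=[[-0.01,0,0,0,0,0,-1],[-0.035,0,0,0,0,0,-1],[-0.065,0,0,0,0,0,-1],[-0.095,0,0,0,0,0,-1],[-0.11,0,0,0,0,0,-1],[-0.113,0,0,0,0,0,-1],[-0.113,0,0,0,0,0,-1]])

```text
time: 11.4
tool_pos: [0.6349, -0.0221, 0.2245]
tool_rot: [-0.001, -0.119, 0.993, 0.0]
contact_force: [-0.7, -0.3, -0.1]
gripper_width: 1.005
```

```bash
python3 - <<'E'
from ov import *
c,f=snap('wrist','w7');snap('side','s7');snap('scene','c7');s=manip.state();print(s['time'],s['tool_pos'],s['tool_rot'],s['contact_force'],s['ft_torque'])
p=(.6352,-.0224,np.radians(13.6))
ov('w7','w7o',(170,100,470,320),2.6,p,None,0)
im=cv2.imread('pics/s7.png')[130:230,300:420];im2=cv2.imread('pics/c7.png')[150:280,250:360]
cv2.imwrite('pics/s7c.png',cv2.resize(im,None,fx=6,fy=6,interpolation=2));cv2.imwrite('pics/c7c.png',cv2.resize(im2,None,fx=4.5,fy=4.5,interpolation=2))
E
```

```text
11.55 [ 0.63427799 -0.0225081   0.22549035] [-3.64351050e-04 -1.18203429e-01  9.92989332e-01  5.19504597e-05] [ 0.03800368 -0.42525695  0.19877325] [0.03440687 0.03835527 0.0371345 ]
```

View pics/w7o.png

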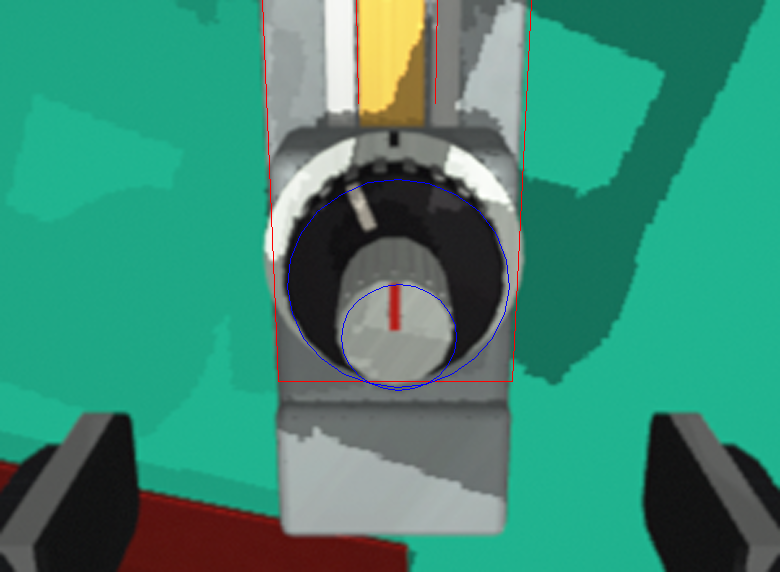

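View pics/s7c.png

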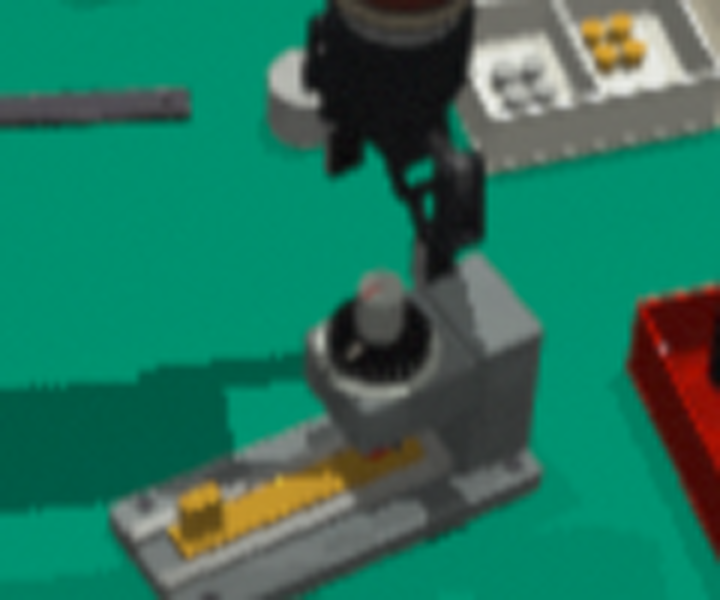

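View pics/c7c.png

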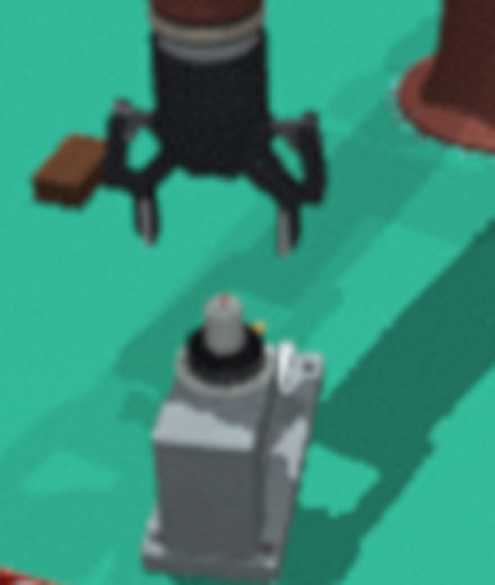

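Call:
step_arm(deltas=[[0,0.001,0.01,0,0,0,-1],[0,0.001,0.03,0,0,0,-1],[0,0.001,0.05,0,0,0,-1],[0,0.001,0.062,0,0,0,-1],[0,0.001,0.0655,0,0,0,-1],[0,0.001,0.0655,0,0,0,-1]])

```text
time: 12.15
tool_pos: [0.6343, -0.0214, 0.1598]
tool_rot: [-0.0, -0.118, 0.993, 0.0]
contact_force: [1.6, 0.0, -0.6]
gripper_width: 0.994
```

Call:
step_arm(deltas=[[0,0,0,0,0,0,-0.3],[0,0,0,0,0,0,0],[0,0,0,0,0,0,0.15],[0,0,0,0,0,0,0.25],[0,0,0,0,0,0,0.3],[0,0,0,0,0,0,0.3]])

```text
time: 12.75
tool_pos: [0.6347, -0.0214, 0.1603]
tool_rot: [0.0, -0.118, 0.993, -0.0]
contact_force: [1.3, -0.5, 0.1]
gripper_width: 0.353
```

```bash
python3 - <<'E'
from ov import *
c,f=snap('wrist','w8');s=manip.state();print(s['time'],s['tool_pos'],s['tool_rot'],s['contact_force'],s['ft_torque'],s['gripper_width'])
cv2.imwrite('pics/w8c.png',cv2.resize(f[160:400,200:440,::-1],None,fx=2.5,fy=2.5,interpolation=2))
E
```

```text
12.8 [ 0.63469588 -0.02141373  0.16032286] [ 3.74224804e-06 -1.18317163e-01  9.92975855e-01 -4.18876897e-06] [ 0.12408373  0.73498288 -0.36770729] [-0.0596497  -0.01912467  0.03354378] 0.3501863789168168
```

View pics/w8c.png

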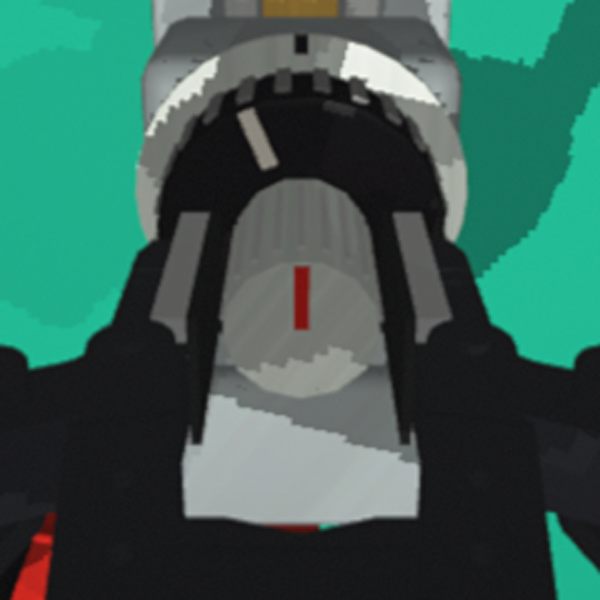

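```bash
python3 - <<'E'
from ov import *
c,f=pickle.load(open('pics/w8.pkl','rb'))
def toolx(row,col,z):
    X=ray(c,(col,row),z);h=np.radians(193.6);d=X[:2]-[.6348,-.0214]
    return d@[np.cos(h),np.sin(h)],d@[np.sin(h),-np.cos(h)]
R=lambda v:v/2.5+160-.3
C=lambda u:u/2.5+200-.3
for n,u,v,z in(('knob near',303,261,.178),('knob far',303,397,.178),('knobL',222,322,.178),('knobR',384,322,.178),('redline in',302,329,.178),('pad tipL',195,212,.154),('pad tipR',407,212,.154),('base near',303,179,.145)):
    print(n,np.round(toolx(R(v),C(u),z),4))
for zz in(.150,.153,.156,.159):print(zz,np.round(toolx(R(212),C(195),zz),4))
cv2.imwrite('pics/w8d.png',cv2.resize(f[230:310,250:370,::-1],None,fx=6.5,fy=6.5,interpolation=2))
E
```

```text
knob near [ 0.0135 -0.0016]
knob far [-0.0122 -0.0016]
knobL [ 0.0023 -0.0147]
knobR [0.0024 0.0115]
redline in [ 0.001  -0.0018]
pad tipL [ 0.0101 -0.0217]
pad tipR [0.0101 0.0177]
base near [ 0.0128 -0.0016]
0.15 [ 0.0081 -0.0223]
0.153 [ 0.0096 -0.0219]
0.156 [ 0.0111 -0.0215]
0.159 [ 0.0126 -0.021 ]
```

View pics/w8d.png

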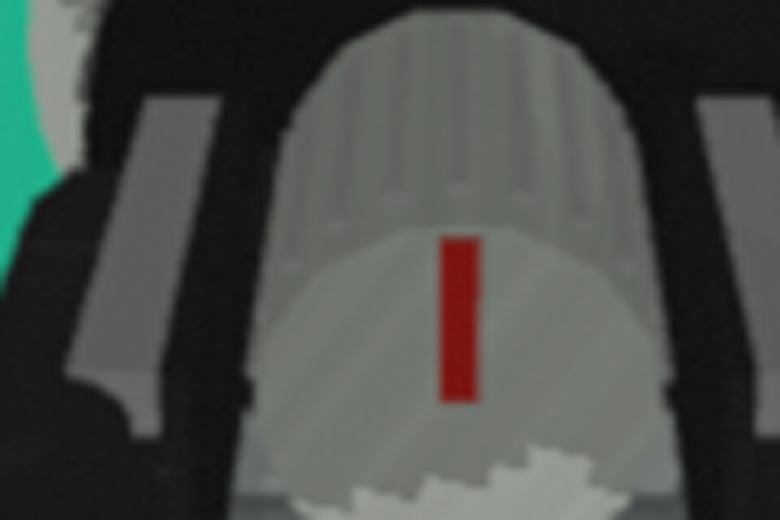

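The knob is centred between the pads (offset under 1 mm both ways), so I'm closing on it.

Call:
step_arm(deltas=[[0.0005,0,0,0,0,0,0.4],[0.0005,0,0,0,0,0,0.6],[0.0005,0,0,0,0,0,0.8],[0.0005,0,0,0,0,0,1],[0.0005,0,0,0,0,0,1],[0.0005,0,0,0,0,0,1],[0.0005,0,0,0,0,0,1]])

```text
time: 13.5
tool_pos: [0.6345, -0.0214, 0.1606]
tool_rot: [0.0, -0.118, 0.993, 0.0]
contact_force: [2.1, 1.0, 0.7]
gripper_width: 0.285
```

```bash
cat > st.py <<'E'
from h import *
s=manip.state();a=s['tool_rot'];h=2*np.degrees(np.arctan2(a[2],a[1]))
print(round(s['time'],2),s['tool_pos'].round(4),'h',round(h,2),'F',s['contact_force'].round(2),'T',s['ft_torque'].round(3),'q6',s['joint_pos'][5].round(4),'e6',s['joint_efforts'][5].round(3),round(s['gripper_width'],3))
E
python3 st.py
```

```text
13.5 [ 0.6345 -0.0214  0.1606] h 193.59 F [2.06 1.05 0.7 ] T [ 0.262 -0.306  0.008] q6 -1.9591 e6 -0.039 0.285
```

Call:
step_arm(deltas=[[0,0,0,0,0,0.02,1],[0,0,0,0,0,0.04,1],[0,0,0,0,0,0.06,1],[0,0,0,0,0,0.08,1],[0,0,0,0,0,0.1,1],[0,0,0,0,0,0.12,1],[0,0,0,0,0,0.14,1],[0,0,0,0,0,0.16,1]])

```text
time: 14.3
tool_pos: [0.6345, -0.0215, 0.1605]
tool_rot: [0.0, -0.038, 0.999, 0.0]
contact_force: [3.2, 2.4, 2.6]
gripper_width: 0.281
```

```bash
python3 st.py
```

```text
14.3 [ 0.6345 -0.0215  0.1605] h 184.33 F [3.23 2.35 2.58] T [ 0.385 -0.523  0.254] q6 -1.7975 e6 0.093 0.281
```

Call:
step_arm(deltas=[[0,0,0,0,0,0.02,1],[0,0,0,0,0,0.04,1],[0,0,0,0,0,0.06,1],[0,0,0,0,0,0.08,1],[0,0,0,0,0,0.1,1],[0,0,0,0,0,0.12,1]])

```text
time: 14.9
tool_pos: [0.6344, -0.0215, 0.1605]
tool_rot: [0.0, 0.022, 1.0, 0.0]
contact_force: [4.9, 2.3, 3.2]
gripper_width: 0.281
```

```bash
python3 st.py
```

```text
14.9 [ 0.6344 -0.0215  0.1605] h 177.45 F [4.87 2.27 3.21] T [ 0.512 -0.698  0.275] q6 -1.6775 e6 0.093 0.281
```

Call:
step_arm(deltas=[[0,0,0,0,0,0.02,1],[0,0,0,0,0,0.04,1],[0,0,0,0,0,0.06,1],[0,0,0,0,0,0.08,1]])

```text
time: 15.3
tool_pos: [0.6345, -0.0215, 0.1606]
tool_rot: [0.0, 0.062, 0.998, 0.0]
contact_force: [4.6, 2.8, 2.5]
gripper_width: 0.284
```

```bash
python3 st.py
```

```text
15.3 [ 0.6345 -0.0215  0.1606] h 172.87 F [4.57 2.76 2.48] T [ 0.513 -0.695  0.265] q6 -1.5975 e6 0.093 0.284
```

Call:
step_arm(deltas=[[0,0,0,0,0,0.02,1],[0,0,0,0,0,0.04,1],[0,0,0,0,0,0.06,1]])

```text
time: 15.6
tool_pos: [0.6344, -0.0215, 0.1606]
tool_rot: [0.0, 0.092, 0.996, 0.0]
contact_force: [4.1, 2.8, 3.5]
gripper_width: 0.277
```

```bash
python3 st.py
```

```text
15.6 [ 0.6344 -0.0215  0.1606] h 169.43 F [4.12 2.81 3.54] T [ 0.459 -0.707  0.257] q6 -1.5375 e6 0.093 0.277
```

Call:
step_arm(deltas=[[0,0,0,0,0,0.02,1],[0,0,0,0,0,0.04,1]])

```text
time: 15.8
tool_pos: [0.6344, -0.0215, 0.1605]
tool_rot: [0.0, 0.112, 0.994, 0.0]
contact_force: [4.8, 2.2, 3.8]
gripper_width: 0.283
```

```bash
python3 st.py
```

```text
15.8 [ 0.6344 -0.0215  0.1605] h 167.14 F [4.79 2.18 3.82] T [ 0.472 -0.676  0.248] q6 -1.4975 e6 0.093 0.283
```

Call:
step_arm(deltas=[[0,0,0,0,0,0.02,1],[0,0,0,0,0,0.04,1]])

```text
time: 16.0
tool_pos: [0.6344, -0.0215, 0.1606]
tool_rot: [0.0, 0.132, 0.991, 0.0]
contact_force: [3.4, 2.3, 4.1]
gripper_width: 0.28
```

```bash
python3 st.py
```

```text
16.0 [ 0.6344 -0.0215  0.1606] h 164.85 F [3.42 2.27 4.14] T [ 0.462 -0.637  0.292] q6 -1.4575 e6 0.093 0.28
```

Call:
step_arm(deltas=[[0,0,0,0,0,0.02,1],[0,0,0,0,0,0.03,1]])

```text
time: 16.2
tool_pos: [0.6345, -0.0215, 0.1606]
tool_rot: [0.0, 0.147, 0.989, 0.0]
contact_force: [4.7, 3.1, 3.5]
gripper_width: 0.284
```

```bash
python3 st.py
```

```text
16.2 [ 0.6345 -0.0215  0.1606] h 163.14 F [4.67 3.05 3.55] T [ 0.499 -0.671  0.284] q6 -1.4277 e6 0.211 0.284
```

Call:
step_arm(deltas=[[0,0,0,0,0,0.02,1]])

```text
time: 16.3
tool_pos: [0.6345, -0.0215, 0.1606]
tool_rot: [0.0, 0.156, 0.988, 0.0]
contact_force: [3.7, 2.9, 3.3]
gripper_width: 0.286
```

```bash
python3 st.py
```

```text
16.3 [ 0.6345 -0.0215  0.1606] h 161.99 F [3.65 2.91 3.32] T [ 0.454 -0.672  0.227] q6 -1.4077 e6 0.06 0.286
```

Call:
step_arm(deltas=[[0,0,0,0,0,0.02,1],[0,0,0,0,0,0.04,1]])

```text
time: 16.5
tool_pos: [0.6345, -0.0215, 0.1606]
tool_rot: [0.0, 0.176, 0.984, 0.0]
contact_force: [3.4, 3.6, 4.1]
gripper_width: 0.283
```

```bash
python3 st.py
```

```text
16.5 [ 0.6345 -0.0215  0.1606] h 159.69 F [3.37 3.61 4.1 ] T [ 0.482 -0.69   0.251] q6 -1.3675 e6 0.093 0.283
```

Call:
step_arm(deltas=[[0,0,0,0,0,0.02,1]])

```text
time: 16.6
tool_pos: [0.6344, -0.0215, 0.1606]
tool_rot: [0.0, 0.186, 0.983, 0.0]
contact_force: [4.2, 2.7, 4.4]
gripper_width: 0.285
```

```bash
python3 st.py
```

```text
16.6 [ 0.6344 -0.0215  0.1606] h 158.55 F [4.21 2.74 4.39] T [ 0.448 -0.674  0.248] q6 -1.3475 e6 0.093 0.285
```

0.61 rad so far, no contact. Continuing.

Call:
step_arm(deltas=[[0,0,0,0,0,0.02,1],[0,0,0,0,0,0.04,1]])

```text
time: 16.8
tool_pos: [0.6344, -0.0215, 0.1606]
tool_rot: [0.0, 0.206, 0.979, 0.0]
contact_force: [4.0, 2.2, 2.8]
gripper_width: 0.283
```

```bash
python3 st.py
```

```text
16.8 [ 0.6344 -0.0215  0.1606] h 156.25 F [3.97 2.24 2.76] T [ 0.536 -0.614  0.231] q6 -1.3075 e6 0.093 0.283
```

Call:
step_arm(deltas=[[0,0,0,0,0,0.02,1]])

```text
time: 16.9
tool_pos: [0.6344, -0.0215, 0.1606]
tool_rot: [0.0, 0.216, 0.976, 0.0]
contact_force: [4.5, 1.9, 3.1]
gripper_width: 0.284
```

```bash
python3 st.py
```

```text
16.9 [ 0.6344 -0.0215  0.1606] h 155.1 F [4.48 1.9  3.08] T [ 0.496 -0.666  0.231] q6 -1.2874 e6 0.093 0.284
```

Call:
step_arm(deltas=[[0,0,0,0,0,0.02,1],[0,0,0,0,0,0.04,1]])

```text
time: 17.1
tool_pos: [0.6344, -0.0215, 0.1605]
tool_rot: [0.0, 0.235, 0.972, 0.0]
contact_force: [3.7, 3.3, 3.6]
gripper_width: 0.284
```

```bash
python3 st.py
```

```text
17.1 [ 0.6344 -0.0215  0.1605] h 152.81 F [3.66 3.28 3.63] T [ 0.487 -0.701  0.241] q6 -1.2475 e6 0.093 0.284
```

Call:
step_arm(deltas=[[0,0,0,0,0,0.02,1]])

```text
time: 17.2
tool_pos: [0.6344, -0.0215, 0.1606]
tool_rot: [0.0, 0.245, 0.97, 0.0]
contact_force: [4.1, 2.4, 3.4]
gripper_width: 0.28
```

```bash
python3 st.py
```

```text
17.2 [ 0.6344 -0.0215  0.1606] h 151.67 F [4.14 2.41 3.42] T [ 0.548 -0.744  0.253] q6 -1.2275 e6 0.093 0.28
```

Call:
step_arm(deltas=[[0,0,0,0,0,0.02,1],[0,0,0,0,0,0.04,1]])

```text
time: 17.4
tool_pos: [0.6344, -0.0215, 0.1605]
tool_rot: [0.0, 0.264, 0.965, 0.0]
contact_force: [4.8, 2.4, 4.5]
gripper_width: 0.281
```

```bash
python3 st.py
```

```text
17.4 [ 0.6344 -0.0215  0.1605] h 149.38 F [4.75 2.38 4.52] T [ 0.514 -0.68   0.328] q6 -1.1875 e6 0.093 0.281
```

Call:
step_arm(deltas=[[0,0,0,0,0,0.02,1]])

```text
time: 17.5
tool_pos: [0.6344, -0.0215, 0.1606]
tool_rot: [0.0, 0.274, 0.962, 0.0]
contact_force: [4.9, 2.7, 3.7]
gripper_width: 0.28
```

```bash
python3 st.py
```

```text
17.5 [ 0.6344 -0.0215  0.1606] h 148.24 F [4.87 2.69 3.74] T [ 0.483 -0.683  0.3  ] q6 -1.1676 e6 0.199 0.28
```

Call:
step_arm(deltas=[[0,0,0,0,0,0.02,1]])

```text
time: 17.6
tool_pos: [0.6344, -0.0215, 0.1605]
tool_rot: [0.0, 0.283, 0.959, 0.0]
contact_force: [5.1, 2.8, 4.1]
gripper_width: 0.283
```

```bash
python3 st.py
```

```text
17.6 [ 0.6344 -0.0215  0.1605] h 147.1 F [5.14 2.83 4.11] T [ 0.517 -0.718  0.421] q6 -1.1477 e6 0.207 0.283
```

Torque has risen from 0.25 to 0.42, so the shoe is in contact, at most about 0.08 rad past onset. One small confirming step.

Call:
step_arm(deltas=[[0,0,0,0,0,0.02,1]])

```text
time: 17.7
tool_pos: [0.6344, -0.0215, 0.1606]
tool_rot: [0.0, 0.293, 0.956, 0.0]
contact_force: [3.9, 3.7, 3.3]
gripper_width: 0.286
```

```bash
python3 st.py
```

```text
17.7 [ 0.6344 -0.0215  0.1606] h 145.96 F [3.88 3.67 3.26] T [ 0.481 -0.671  0.408] q6 -1.1278 e6 0.214 0.286
```

The nip is confirmed (0.41 N·m against a 0.25 baseline). Stopping and letting go.

Call:
step_arm(deltas=[[0,0,0,0,0,0,1],[0,0,0,0,0,0,0.3],[0,0,0,0,0,0,0.1],[0,0,0,0,0,0,-0.2],[0,0,0,0,0,0,-0.6],[0,0,0,0,0,0,-0.6],[0,0,0,0,0,0,-0.6]])

```text
time: 18.4
tool_pos: [0.6341, -0.0216, 0.1602]
tool_rot: [-0.0, 0.292, 0.956, -0.0]
contact_force: [0.3, -0.7, 0.1]
gripper_width: 0.799
```

```bash
python3 st.py
```

```text
18.4 [ 0.6341 -0.0216  0.1602] h 146.03 F [ 0.33 -0.75  0.15] T [ 0.061  0.041 -0.023] q6 -1.1291 e6 0.001 0.799
```

Call:
step_arm(deltas=[[0,0,-0.01,0,0,0,-0.6],[0,0,-0.03,0,0,0,-0.6],[0,0,-0.06,0,0,0,-0.6],[0,0,-0.085,0,0,0,-0.6],[0,0,-0.1,0,0,0,-0.6],[0,0,-0.1,0,0,0,-0.6],[0,0,-0.1,0,0,0,-0.6]])

```text
time: 19.1
tool_pos: [0.634, -0.0215, 0.2598]
tool_rot: [-0.0, 0.292, 0.956, -0.0]
contact_force: [0.3, 0.5, -1.3]
gripper_width: 0.801
```

```bash
python3 st.py; python3 - <<'E'
from ov import *
c,f=snap('wrist','w9');snap('side','s9');snap('scene','c9')
cv2.imwrite('pics/w9c.png',cv2.resize(f[60:340,140:500,::-1],None,fx=2.1,fy=2.1,interpolation=2))
ov('s9','s9o',(290,160,390,240),8,(.6344,-.0237,np.radians(13.6)),None,.02)
p=np.array([.6352,-.0224])
h=np.radians(13.6)
def ang(uv,z):
    X=ray(c,uv,z)[:2]-p;return X.round(4),np.degrees(np.arctan2(X[1],X[0])-h)%360
c7,_=pickle.load(open('pics/w7.pkl','rb'))
for u,v in((354,188),(375,228)):
    X=ray(c7,(170+u/2.6,100+v/2.6),.145)[:2]-p;print('w7 ring',X.round(4),np.degrees(np.arctan2(X[1],X[0])-h)%360)
E
```

```text
19.1 [ 0.634  -0.0215  0.2598] h 146.03 F [ 0.26  0.54 -1.27] T [ 0.039 -0.008  0.041] q6 -1.1291 e6 0.0 0.801
w7 ring [-0.0231 -0.0168] 202.49957867997176
w7 ring [-0.0141 -0.0092] 199.69313971035027
```

View pics/w9c.png

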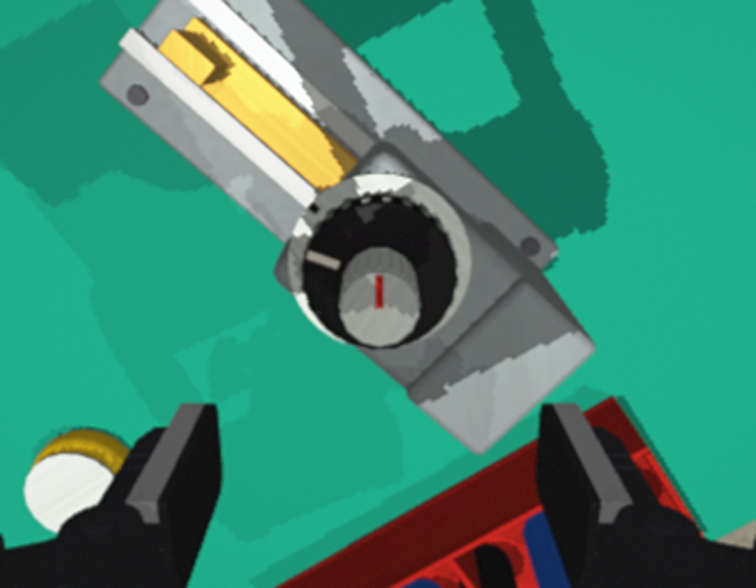

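View pics/s9o.png

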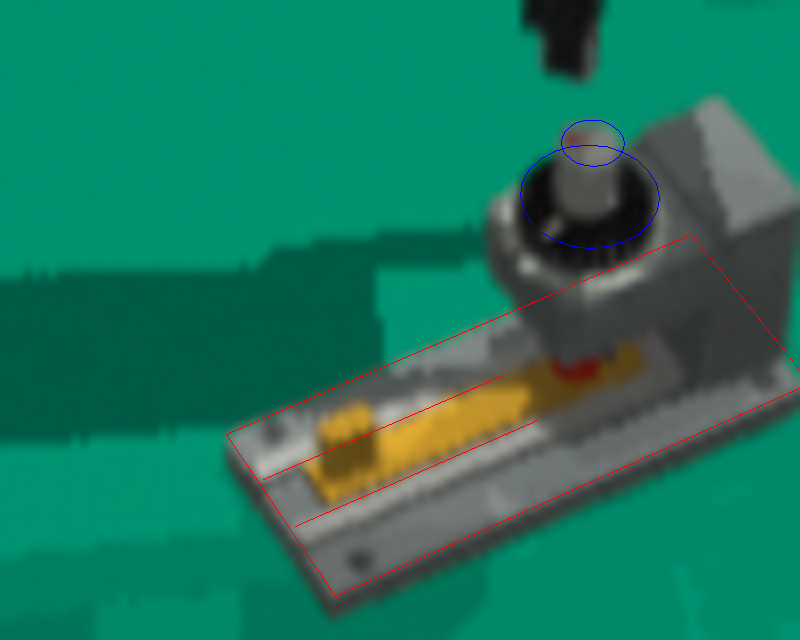

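View pics/c9.png

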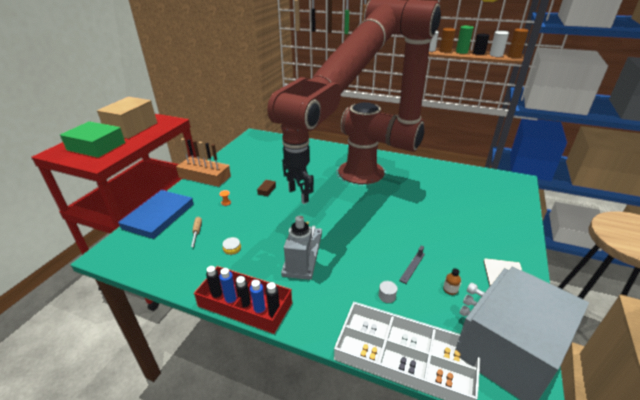

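```bash
python3 - <<'E'
from ov import *
c,_=pickle.load(open('pics/w9.pkl','rb'));p=np.array([.6352,-.0224]);h=np.radians(13.6)
for u,v,z in((308,255,.145),(340,266,.145),(379,277,.171),(379,306,.171)):
    X=ray(c,(140+u/2.1,60+v/2.1),z)[:2]-p;print(X.round(4),np.degrees(np.arctan2(X[1],X[0])-h)%360)
def d(a,b):
    X=ray(c,(140+b[0]/2.1,60+b[1]/2.1),.145)-ray(c,(140+a[0]/2.1,60+a[1]/2.1),.145);return np.degrees(np.arctan2(-X[1],-X[0])-h)%360
print('ring dir now',d((308,255),(340,266)))
c7,_=pickle.load(open('pics/w7.pkl','rb'))
X=ray(c7,(170+375/2.6,100+228/2.6),.145)-ray(c7,(170+354/2.6,100+188/2.6),.145);print('ring dir before',np.degrees(np.arctan2(-X[1],-X[0])-h)%360)
E
```

```text
[-0.0232 -0.0183] 204.59542599178218
[-0.0132 -0.0109] 205.99820734519383
[-0.0086  0.0033] 145.47072957051765
[-0.     -0.0024] 255.33430859894682
ring dir now 202.65514157918022
ring dir before 206.51080554538117
```

```bash
python3 -c "
from plant import manip
print(manip.job_done())"
```

```text
the job is handed in; nothing more can be done
None
```

The brass gauge is home against the end stop and nipped under the red shoe. The hand has let go and is about 100 mm clear of the knob. I handed the job in at about 19 s of the 72 s allowed.

- **Gauge:** I slid it tip first along the channel, lowering the tip in from above about 30 mm inside the mouth. At the stop the force rose to about 8.5 N and the arm stalled. The last side view shows the gauge still centred in the channel with the shoe on it. Pictures cannot confirm "fully home" to the millimetre, so that rests on the force contact and position agreeing to about 1–2 mm.
- **Knob:** I turned it about 0.83 rad clockwise. The turning moment was about 0.25 N·m until roughly 0.73–0.77 rad, then rose to 0.42 and 0.41 N·m. I stopped there, no more than about 0.10 rad past first contact. The readings carried noise of about 0.02 N·m.
- **Ring:** The white mark measured 200–207° before and 203–206° after, so I see no turn beyond that measuring error of a few degrees.
- **Rest of the bench:** Nothing looks moved in the last scene view, and nothing was touching the robot at hand-in.
- **Camera disagreement:** The wrist camera's calibration was about 2 mm off sideways, so I centred on the fingers as seen in the picture instead.

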